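# Nest a spring cup and thread the guide pin through both bushes of a jig

## Robot

A 7-joint arm with a two-finger parallel gripper is mounted at the origin on a cart in front of the work surface, level with it; the furniture and walls round the work are solid. World frame = base frame: x ahead of the robot, y to its left, z up, the work surface at z = 0. Lengths are in mm, angles in rad, forces in N, time in s.
With the tool pointing down it reaches from about 400 to 875 mm from the base axis. Payload 6.5 kg.
Tool frame: the origin (TCP) lies on the front face of the gripper's body, between the roots of the fingers; the fingertips stand 73 mm ahead of it and the grasp point (between the pads) lies 54 mm ahead of it; z points along the fingers, y is the line along which they close (so a half turn about z gives the same grasp; the last joint's range is limited). The gripper opens to 85 mm and grips with 20 to 120 N. Pads are 22 mm wide; open, the fingers measure 114 mm over their backs; the gripper's body (76 mm by 85 mm) begins 54 mm behind the grasp point. The pads swing forward as they close: fully open they stand 13 mm farther back than shut.
Start: joints at [-1.17, 0.536, -0.004, 1.538, 0.003, 1.067, -0.071], TCP at [292.512, 580.454, 303.89] pointing down, gripper open.
Joint ranges: [-2.7, 2.7], [-0.37, 2.16], [-1.27, 1.26], [0.24, 2.4], [-1.31, 4.45], [0.19, 1.91], [-2.76, 2.76]. Speed limits (rad/s): [2.39, 2.39, 3.14, 3.14, 3.14, 3.14, 3.14].

## Interface

Orientations are given as a unit quaternion [w, x, y, z].
In Python, from workcell import * gives the robot as it stands.
- The arm moves only by the tool play_rows, never from a script. Its argument "targets" is a list that holds one entry, the list of rows, each a list of 6 numbers: the shift along the tool's x, y, z scaled (see below), then the turn, a rotation vector about the tool's x, y, z scaled (see below). In form: [[[tx, ty, tz, wx, wy, wz], ...]]. A call has 1 to 5 rows; each row is the pose to reach, as a shift and turn from the pose commanded when the call began, along the tool's axes at that moment; what a row does not reach only later rows make up. The controller multiplies each number of a shift by 0.5 m and each number of a turn by 90 degrees. A row lasts 1/12 s, in which the tool goes at most 41.7 mm and 7.16 degrees, less where a joint would pass 70% of its speed; a pose out of reach is approached as far as the arm can. A call with a number of a shift or a turn outside -1 to 1 is refused whole. A call with a gripper value outside its range is refused whole. "grip" is the closure, from -1 (fully open) to 1 (shut), set as the call begins (left out, the last holds). The fingers move at their own pace and stop on an object; the grip force is fixed at half the most. Time passes only in rows, so rows that repeat a pose let the fingers close. It gives the time, the measured TCP pose, the force, the opening and the grip force at its end, in the units of the state.
- sense(): the state, without advancing time (a new reading comes with each control period).
- grab_frame(name): name is "side" or "top"; returns the picture (400x640x3 uint8, red, green, blue); there is no depth.
- camera_model(name): a dict with "vertical_fov" (degrees; the focal length in pixels is half the picture's height over the tangent of half this angle, whatever the lens; pixels are square), "cx", "cy" (the principal point, pixels), "world_from_camera" (4x4, takes a point from camera to world coordinates). Camera axes: x right, y down, z forward; pixel columns grow to the right and rows downward; lengths in mm; the calibration is good to about 2 mm. A picture is of the moment at which its call begins. camera_model takes no time and is no camera call.
- finish_job(): hands the job in; it is judged then, once.
The state is a dict: "t": time; "q": joint angles; "qd": joint speeds; "joint_efforts": joint torques, N m; "position": TCP position; "eef_rot": TCP orientation; "wrist_force": force on the tool from outside, world axes, zero at the start; "moment": the same for the moment, N m; "grip_width": finger opening in mm; "gripper_force": force on a finger pad.
Only numpy, scipy, OpenCV 4.12 (cv2) and the standard library are available. Lean on these libraries where they do the work, as an engineer would, in place of code of your own. Each camera call takes 0.05 s, during which the arm holds its last target. There are 200 camera calls.

## Task

Nest the loose steel spring cup squarely into its twin that sits on top of the blue bush jig and let go of it. Then draw the orange-handled guide pin from its stand and thread it, nose down, through the cups and both brass guide bushes until its nose stands out clear below the lower bush, but without resting on the jig's base plate. Finish still holding the pin there, with the cups seated as they are and the other things on the bench left where they lie.

Things in the scene. Friction and masses are not known exactly. Their poses are not given: they have to be found in the camera images.
- bush_jig: Blue C-shaped jig, fixed. Origin: on the upright bore axis at bench height, z up. Base plate 130 x 100 x 6 mm; column behind the bore (x = 45 to 71 mm, 64 mm wide, 91 mm high); two arms 52 mm wide, from the column to x = -26 mm, at z = 30 to 48 and 75 to 91 mm. Each has an upright 14 mm through-bore at x = y = 0 with a brass bush collar (20 to 24 mm outside) 6 mm above the arm.
- upper_bush_mouth (a point): Centre of the upper bush's mouth, on the bore axis 97 mm above the bench, the highest part of the jig. The mouths of both bushes are flared from 14 to 18 mm over their top 6 mm.
- lower_bush_underside (a point): Centre of the underside of the lower bush, 30 mm above the bench (24 mm above the base plate's top), on the bore axis.
- seated_cup: Steel spring cup, 150 g, loose on the jig's upper arm round the collar (2 mm play), rim 129 mm above the bench. Tapered sleeve 38 mm high, open at both ends (inside 25 mm wide at the bottom, 46 mm at the rim; outside 30 mm at the bottom), with a straight flange of 56 mm diameter on its top 16 mm (22 to 38 mm above its underside). Origin: centre of its underside, z up.
- loose_cup: Second cup of the same shape and look, about 120 g, upright on the bench left or right of the jig. Origin: centre of its underside, z up. Nested, its flange rests on the other's rim: underside 16 mm above the other's, rim 145 mm above the bench. Grip it by the flange with the fingertips not below the flange, since the lower cup's equally wide flange then lies directly beneath.
- pin_stand: Grey block 60 x 60 x 60 mm, fixed, on the other side of the jig from the loose cup, with an upright 14 mm hole 50 mm deep in its middle that holds the guide pin. Origin: centre of its underside.
- guide_pin: Steel guide pin, about 130 g, 190 mm long, upright in the stand, nose down (nose 10 mm above the bench, top 200 mm). Shank 12 mm diameter, nose tapering to 6 mm over the last 10 mm; orange grip of 16 mm diameter from 132 to 190 mm above the nose's end. Origin: centre of the nose's end, z up along the pin to the grip.
- pin_tip (a point): Centre of the end of the pin's nose, same point as the pin's origin.
- spanner: Bystander: steel combination spanner 163 mm long lying on the bench. Origin: centre of its underside.
- injector: Bystander: grey fuel injector 158 mm long lying on the bench. Origin: centre of its underside.
- nozzle_nut: Bystander: dark nozzle nut, 22 mm wide and high. Origin: centre of its underside.
- bolt: Bystander: steel M8 bolt standing on its head, 41 mm high. Origin: centre of its underside.
- calliper: Bystander: calliper 198 mm long lying on the bench. Origin: centre of its underside.
- hex_key: Bystander: black hex key, 95 mm long, lying flat. Origin: centre of its underside.
Mind the look-alikes: they are no part of the job. Of the things that look like the guide_pin, the largest one is meant.

How it is judged (in metres and radians):
On the way, in this order (a step that is already met when the one before it is completed fails the run):
1. the loose cup is nested in the seated cup on the jig and let go (horizontal distance between loose_cup and seated_cup below 0.005 m and z of loose_cup in the frame of seated_cup between 0.012 and 0.02 m and angle between loose_cup's own z axis and vertical below 0.12 rad and horizontal distance between seated_cup and upper_bush_mouth below 0.006 m and z of seated_cup in the frame of bush_jig between 0.087 and 0.096 m and contact force between the fingers and loose_cup below 0.3 N and contact force between the fingers and seated_cup below 0.3 N), for 0.2 s.
2. the held pin's nose has passed down through the upper bush (horizontal distance between pin_tip and upper_bush_mouth below 0.006 m and z of pin_tip in the frame of bush_jig between 0.032 and 0.075 m and contact force between the fingers and guide_pin above 2 N), for 0.05 s.
At the end, for the whole second after the job is handed in: Pin still gripped (over 3 N), at rest, upright within 0.08 rad, nose 3 to 22 mm below the lower bush (off the base plate) and within 4 mm of the bore axis; loose cup nested upright in the seated cup within 5 mm of centre, 12 to 20 mm up; seated cup on the upper arm; no finger on a cup (all of step 1 and horizontal distance between pin_tip and lower_bush_underside below 0.004 m and z of pin_tip in the frame of bush_jig between 0.0075 and 0.027 m and angle between the z axis of guide_pin and the z axis of bush_jig, either way round below 0.08 rad and contact force between the fingers and guide_pin above 3 N and linear speed of guide_pin below 0.02 m/s); the arm keeps its last pose, push and grip.
It fails at once if one of the bystanders on the bench is moved more than 20 mm (distance of any of spanner, injector, nozzle_nut, bolt, calliper, hex_key from where it was at the start of the episode above 0.02 m).
It also fails if it takes over 58 s, if anything falls off the work surface, if the arm or the gripper's body presses on something with over 40 N, if the wrist force passes 120 N, or if a joint passes its speed limit or range.

## Working session

There is one attempt and no reset: what is moved stays moved. The work goes in short steps, Python scripts to look and compute and a tool call to move; the robot and the scene stay as the last step left them, time stands still between calls to the robot, and variables do not carry over. Pictures are saved under pics/ and viewed, at most 10 in all, crops included, and the job is handed in when it is done.

Besides the shell and the picture viewer there is one more tool, called by a JSON object that holds its "method" and its "body", one argument or row to a line. play_rows: Moves the arm, as the interface text tells. Shifts and turns lie within -1 to 1; 1 stands for 0.5 m of shift or 90 degrees of turn. Its arguments: {"type":"object","properties":{"targets":{"type":"array","items":{"type":"array","items":{"type":"array","items":{"type":"number"}}}},"grip":{"type":"number"}},"required":["targets"]}

```bash
mkdir -p pics; cat > h.py <<'E'
from workcell import *
import numpy as np, cv2
def cam(n):
    m=camera_model(n); f=200/np.tan(np.radians(m['vertical_fov'])/2); return m,f,np.array(m['world_from_camera'])
def ray(n,u,v):
    m,f,T=cam(n); d=T[:3,:3]@np.array([(u-m['cx'])/f,(v-m['cy'])/f,1]); return T[:3,3],d/np.linalg.norm(d)
def onz(n,u,v,z):
    o,d=ray(n,u,v); return o+d*(z-o[2])/d[2]
def proj(n,p):
    m,f,T=cam(n); c=T[:3,:3].T@(np.array(p,float)-T[:3,3]); return np.array([m['cx']+f*c[0]/c[2],m['cy']+f*c[1]/c[2]])
def tri(a,b):
    (o1,d1),(o2,d2)=a,b
    s=np.linalg.lstsq(np.c_[d1,-d2],o2-o1,rcond=None)[0]; p,q=o1+s[0]*d1,o2+s[1]*d2
    return (p+q)/2,np.linalg.norm(p-q)
def snap(n,f):
    im=grab_frame(n); cv2.imwrite('pics/'+f,im[:,:,::-1]); return im
E
python3 - <<'E'
from h import *
np.set_printoptions(precision=3,suppress=True)
for n in('side','top'):
    snap(n,n+'1.png'); print(camera_model(n))
s=sense();print(s)
E
```

```text
{'vertical_fov': 48.15434305967685, 'cx': 321.82528539149, 'cy': 195.5350093803861, 'world_from_camera': array([[  -0.996,   -0.023,    0.086,  427.4  ],
       [  -0.088,    0.364,   -0.927, 1119.144],
       [  -0.009,   -0.931,   -0.365,  534.747],
       [   0.   ,    0.   ,    0.   ,    1.   ]])}
{'vertical_fov': 51.88208311139556, 'cx': 315.10509208682225, 'cy': 196.29177982909027, 'world_from_camera': array([[   0.016,   -0.983,    0.182,  333.795],
       [  -1.   ,   -0.015,    0.004,  -16.828],
       [  -0.001,   -0.182,   -0.983, 1141.595],
       [   0.   ,    0.   ,    0.   ,    1.   ]])}
{'t': 0.1, 'q': array([-1.17 ,  0.537, -0.004,  1.539,  0.003,  1.067, -0.071]), 'qd': array([-0.001, -0.002,  0.   , -0.002,  0.001,  0.002, -0.001]), 'joint_efforts': array([  0.002, -58.457,   1.051, -25.978,   0.013,   0.005,   0.   ]), 'position': array([292.301, 580.044, 303.063]), 'eef_rot': array([-0.   ,  0.231,  0.973, -0.001]), 'wrist_force': array([ 0.197, -0.769,  0.136]), 'moment': array([ 0.   , -0.001,  0.004]), 'gripper_force': 0.0, 'grip_width': 85.22762311838031}
```

View pics/side1.png

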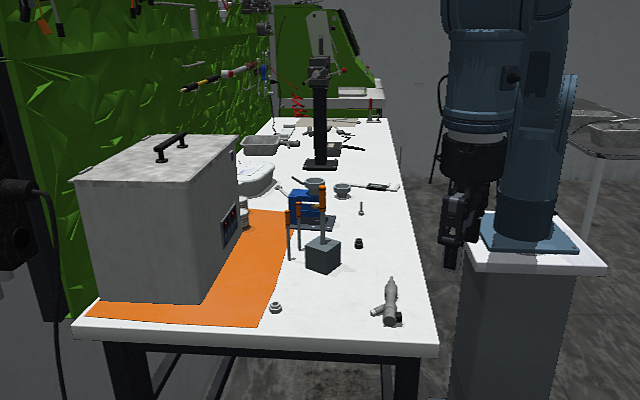

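View pics/top1.png

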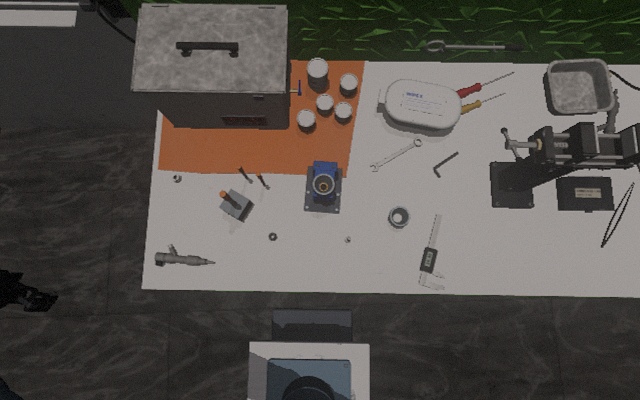

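The top view shows the jig with the seated cup at (323,184), the loose cup at (399,217) and the stand at (235,205) with the pin grip at (225,195). Two thinner look-alike pins stand at (243,173) and (262,180). I'll zoom in next.

```bash
python3 - <<'E'
import cv2,numpy as np
t=cv2.imread('pics/top1.png');s=cv2.imread('pics/side1.png')
R=lambda i,k:cv2.resize(i,None,fx=k,fy=k,interpolation=cv2.INTER_CUBIC)
a=R(t[150:240,210:290],5)[:, :]; b=R(t[155:235,300:420],6)
cv2.imwrite('pics/c1.png',np.hstack([R(t[155:245,215:275],6)[:540,:360],R(t[155:245,300:360],6)[:540,:360]]))
cv2.imwrite('pics/c2.png',R(s[170:280,270:400],6)[:600,:780])
E
```

```text
(no output)
```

View pics/c1.png

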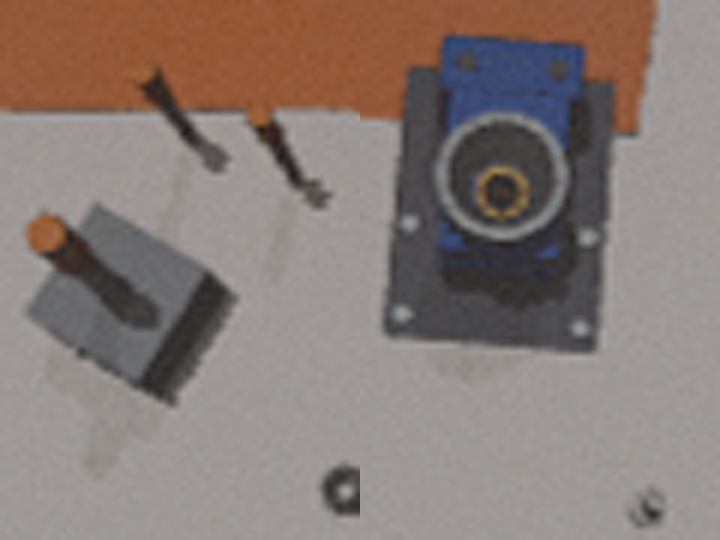

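View pics/c2.png

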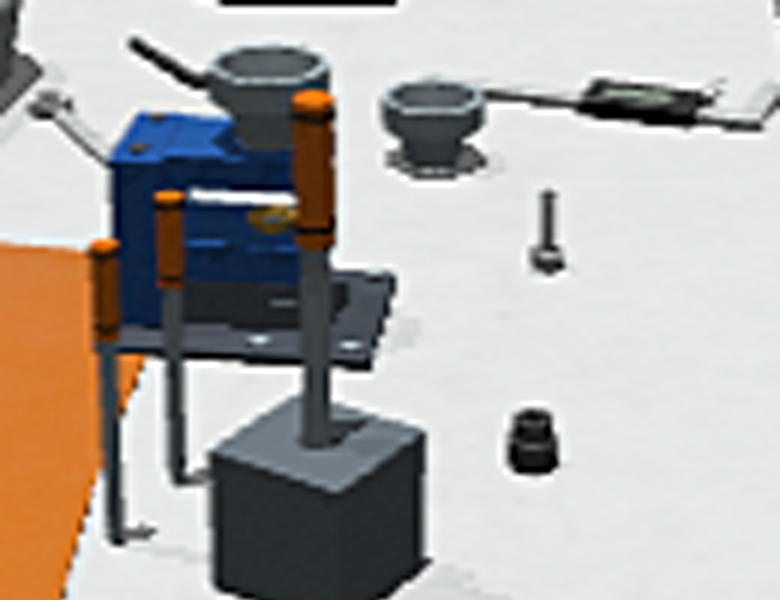

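The crops show the tall guide pin in the grey block, with its grip top near c1 (45,232). The two thin pins are look-alikes. The seated cup's rim is centred near (323.4,184) in the top view, with the brass bush visible inside it. The loose cup is upright on the right.

```bash
cat >> h.py <<'E'
def blob(mask,u,v,n=None):
    "contour of the mask component nearest (u,v)"
    cs,_=cv2.findContours(mask.astype(np.uint8),cv2.RETR_EXTERNAL,cv2.CHAIN_APPROX_NONE)
    cs=[c for c in cs if len(c)>20]
    return max(cs,key=lambda c:cv2.pointPolygonTest(c,(u,v),True))
def up(im,x0,y0,w,h,k=8): return cv2.resize(im[y0:y0+h,x0:x0+w],None,fx=k,fy=k,interpolation=cv2.INTER_CUBIC)
def full(p,x0,y0,k=8): return np.array([x0+(p[0]+.5)/k-.5,y0+(p[1]+.5)/k-.5])
E
python3 - <<'E'
from h import *
np.set_printoptions(precision=1,suppress=True)
t=cv2.imread('pics/top1.png');s=cv2.imread('pics/side1.png')
# rims: dark interiors, top
for nm,(u,v),z in(('seated',(323,184),129),('loose',(399,217),38)):
    x0,y0=u-20,v-20; c=up(t,x0,y0,40,40); g=cv2.GaussianBlur(cv2.cvtColor(c,cv2.COLOR_BGR2GRAY),(0,0),3)
    print(nm,g[::16,160],g[160,::16])
    for th in(110,125,140):
        hsv=cv2.cvtColor(c,cv2.COLOR_BGR2HSV)
        m=(g<th); k=blob(m,160,160); e=cv2.fitEllipse(k); p=full(e[0],x0,y0)
        print(th,np.array(e[1])/8,p,onz('top',*p,z))
hs=lambda i:cv2.cvtColor(i,cv2.COLOR_BGR2HSV)
for n,im,(u,v) in(('top',t,(222,194)),('side',s,(322,188))):
    h=hs(im); m=(h[...,0]<20)&(h[...,1]>150)&(h[...,2]>(150 if n=='top' else 40))
    nn,l,st,ce=cv2.connectedComponentsWithStats(m.astype(np.uint8))
    for i in range(1,nn):
        if st[i,4]>8 and abs(ce[i]-[u,v]).max()<60: print(n,st[i],ce[i])
# stand bottom check
print('pin top',onz('top',222,193.3,200),'hole',onz('top',215+146/6,155+315/6,60))
print('brass',onz('top',300+142/6,155+193/6-.4,97))
print('side px seated rim',[proj('side',onz('top',323.4,183.9,129))])
E
```

```text
seated [ 72  73  73  73  75 113  66  64  62  76  87  54  49  77  75 135  46  51
  52  50] [155 146  79  76  68 119  77  59  75 108  87  97  90  66  63 118  78  74
  70  89]
110 [43.8 47.7] [322.6 182.8] [555.5 -30.9 129. ]
125 [44.3 47.7] [322.6 183. ] [555.2 -30.9 129. ]
140 [44.8 47.7] [322.6 183.1] [554.9 -30.9 129. ]
loose [155 155 155 153 154 122  62  70  78 152 155 155 153  76 115  70 128 145
 155 156] [153 155 154 155 151  78 116 109 154 157 155 149  68  70  68 122 148 154
 156 156]
110 [18.3 19.6] [398.5 217.3] [ 483.3 -238.3   38. ]
125 [20.8 22. ] [398.1 217.6] [ 482.6 -237.4   38. ]
140 [22.1 23.3] [398.3 217.3] [ 483.3 -237.9   38. ]
top [220 191   4   5  15] [221.5 193.1]
side [319 185   6   4  23] [321.6 186.6]
side [319 190   7  18 111] [321.9 198.9]
side [296 202   5   2   9] [297.8 202.4]
side [296 205   5  13  47] [297.7 210.6]
side [319 209   7   3  15] [322.  209.7]
side [290 229   4  10  25] [291.  232.2]
pin top [511.4 204.5 200. ] hole [500. 189.  60.]
brass [552.1 -34.2  97. ]
side px seated rim [array([314.8, 179.4])]
```

```bash
cat >> h.py <<'E'
def ring(im,u,v,r0,r1,n):
    "fit an ellipse to the brightest radius along rays"
    k=8;x0,y0=int(u)-25,int(v)-25;g=cv2.GaussianBlur(cv2.cvtColor(up(im,x0,y0,50,50,k),cv2.COLOR_BGR2GRAY),(0,0),3).astype(float)
    c=((np.array([u-x0,v-y0])+.5)*k-.5); pts=[]
    for a in np.linspace(0,2*np.pi,72,endpoint=False):
        r=np.arange(r0*k,r1*k); x=c[0]+r*np.cos(a);y=c[1]+r*np.sin(a); w=g[y.round().astype(int),x.round().astype(int)]
        i=w.argmax()
        if 0<i<len(r)-1: pts.append((x[i],y[i]))
    pts=np.array(pts,np.float32)
    for _ in range(4):
        e=cv2.fitEllipse(pts); q=np.array(e[0]);ra=np.radians(e[2]);d=(pts-q)@np.array([[np.cos(ra),-np.sin(ra)],[np.sin(ra),np.cos(ra)]])
        res=np.abs(np.hypot(d[:,0]/e[1][0]*2,d[:,1]/e[1][1]*2)-1); pts=pts[res<max(.07,np.median(res)*1.5)]
    return full(e[0],x0,y0,k),np.array(e[1])/k,len(pts)
E
python3 - <<'E'
from h import *
np.set_printoptions(precision=1,suppress=True)
t=cv2.imread('pics/top1.png');s=cv2.imread('pics/side1.png')
for nm,u,v,z in(('seated',323.4,184,129),('loose',398.5,217,38)):
    p,e,n=ring(t,u,v,7,12.5,'top'); w=onz('top',*p,z);print(nm,p,e,n,w,'side',proj('side',w))
for a,b in(((314.8,180.6),'seated'),((342.,187.5),'loose')):
    print(b,onz('side',*a,129 if b=='seated' else 38))
for tp in((221.5,193.1),(222,193.3)): print('pin',tri(ray('top',*tp),ray('side',321.9,185.7)),onz('top',*tp,200),onz('side',321.9,185.7,200))
print('stand',onz('top',234.1,203.3,60),proj('side',onz('top',234.1,203.3,60)))
h=onz('top',234.1,203.3,60)
cr=[(97,205),(25,312),(140,378),(205,275)]
print([onz('top',215+x/6-.4,155+y/6-.4,60) for x,y in cr])
# jig base corners z=6
print([onz('top',300+(x-360)/6-.4,155+y/6-.4,6) for x,y in((408,68),(615,83),(596,350),(388,338))])
print('brass', [onz('top',300+142/6-.4,155+193/6-.4,97)])
E
```

```text
seated [323.1 183.7] [19.5 19.8] 72 [553.4 -32.2 129. ] side [314.5 179.4]
loose [398.5 217. ] [24.2 24.4] 34 [ 484.2 -238.5   38. ] side [342.9 185.4]
seated [551.7 -22.8 129. ]
loose [ 486.1 -218.6   38. ]
pin (array([511.7, 205.9, 198.9]), np.float64(0.6602332100713453)) [511.8 205.7 200. ] [511.1 209.2 200. ]
pin (array([511.6, 204.8, 198.4]), np.float64(0.18706186914833356)) [511.4 204.5 200. ] [511.1 209.2 200. ]
stand [511.1 203.6  60. ] [322.7 242. ]
[array([550.5, 214.5,  60. ]), array([501.6, 244. ,  60. ]), array([472.9, 191.4,  60. ]), array([519.5, 164.8,  60. ])]
[array([631. ,  10.8,   6. ]), array([625.2, -87.5,   6. ]), array([497.3, -79.1,   6. ]), array([501.4,  17.6,   6. ])]
brass [array([552.1, -33.1,  97. ])]
```

```bash
python3 - <<'E'
from h import *
t=cv2.imread('pics/top1.png');s=cv2.imread('pics/side1.png')
R=lambda i,k:cv2.resize(i,None,fx=k,fy=k,interpolation=cv2.INTER_CUBIC)
cv2.imwrite('pics/c3.png',np.hstack([R(t[200:235,380:420],10)[:350],R(s[172:207,322:362],10)[:350]]))
E
```

```text
(no output)
```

View pics/c3.png

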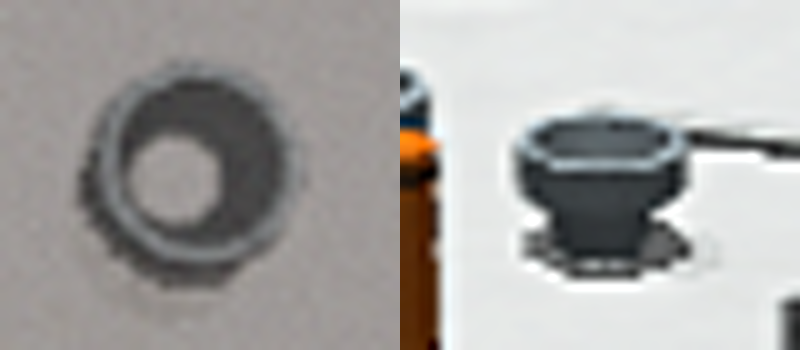

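The loose cup's rim is centred at about (399.25,215.9) in the top view and (341.75,185.6) in the side view.

```bash
cat >> h.py <<'E'
from scipy.spatial.transform import Rotation as Ro
def go(p,yaxis=None):
    "scaled shift/turn from the present pose to TCP p, tool down, closing line yaxis (deg from world x)"
    s=sense(); w,x,y,z=s['eef_rot']; R=Ro.from_quat([x,y,z,w]); sh=R.inv().apply(np.array(p)-s['position'])/500
    Y=R.apply([0,1,0]); a=np.degrees(np.arctan2(Y[1],Y[0])) if yaxis is None else yaxis
    a=np.radians(a); Yd=np.array([np.cos(a),np.sin(a),0]); Z=np.array([0,0,-1.]); X=np.cross(Yd,Z)
    tr=(R.inv()*Ro.from_matrix(np.c_[X,Yd,Z])).as_rotvec()/(np.pi/2)
    print('t',round(s['t'],2),'pos',s['position'].round(1),'yaw',np.degrees(np.arctan2(Y[1],Y[0])).round(1),'shift',sh.round(4),'turn',tr.round(4),'F',s['wrist_force'].round(1),'q',s['q'].round(2),'w',round(s['grip_width'],1),round(s['gripper_force'],1))
E
python3 - <<'E'
from h import *
np.set_printoptions(precision=1,suppress=True)
print('loose',onz('top',399.25,215.9,38),onz('top',396.95,217.35,0),tri(ray('top',399.25,215.9),ray('side',341.75,185.6)))
T=lambda x,y:ray('top',215+x/6-.4,155+y/6-.4); S=lambda x,y:ray('side',270+x/6-.4,170+y/6-.4)
print('la1',tri(T(150,75),S(104,243)),tri(T(262,115),S(104,243)),'la2',tri(T(262,115),S(168,197)),tri(T(150,75),S(168,197)))
go((487,-240,220))
E
```

```text
loose [ 487.1 -240.5   38. ] [ 488.2 -241.7    0. ] (array([ 487.7, -240.9,   36.2]), np.float64(0.5797089273144158))
la1 (array([594.4, 180.7, 127.5]), np.float64(1.7794698754752618)) (array([592.8, 136.7, 106.3]), np.float64(21.202488629887227)) la2 (array([577. , 132.5, 127.5]), np.float64(0.3793173967140933)) (array([579.2, 175.9, 147.6]), np.float64(17.710253936417327))
t 0.1 pos [292.3 580.  303.1] yaw 63.3 shift [-1.1 -1.3  0.2] turn [-0.  0.  0.] F [ 0.2 -0.8  0.1] q [-1.2  0.5 -0.   1.5  0.   1.1 -0.1] w 85.2 0.0
```

{"method": "play_rows", "body": {
  "targets": [
    [[-0.05, -0.06, 0, 0, 0, 0], [-0.1, -0.12, 0, 0, 0, 0], [-0.15, -0.18, 0, 0, 0, 0], [-0.2, -0.24, 0, 0, 0, 0], [-0.25, -0.3, 0, 0, 0, 0]]
  ],
  "grip": -1
}}

```text
t: 0.52
position: [336.6, 388.2, 303.5]
eef_rot: [-0.0, 0.231, 0.973, -0.0]
wrist_force: [1.0, 0.0, 0.4]
grip_width: 85.6
gripper_force: 0.0
```

{"method": "play_rows", "body": {
  "targets": [
    [[-0.05, -0.06, 0, 0, 0, 0], [-0.1, -0.12, 0, 0, 0, 0], [-0.15, -0.18, 0, 0, 0, 0], [-0.2, -0.24, 0, 0, 0, 0], [-0.25, -0.3, 0, 0, 0, 0]]
  ]
}}

```text
t: 0.93
position: [380.6, 198.0, 303.8]
eef_rot: [-0.0, 0.231, 0.973, -0.0]
wrist_force: [0.4, -0.7, -0.1]
grip_width: 85.7
gripper_force: 0.0
```

{"method": "play_rows", "body": {
  "targets": [
    [[-0.05, -0.06, 0, 0, 0, 0], [-0.1, -0.12, 0, 0, 0, 0], [-0.15, -0.18, 0, 0, 0, 0], [-0.2, -0.24, 0, 0, 0, 0], [-0.25, -0.3, 0, 0, 0, 0]]
  ]
}}

```text
t: 1.35
position: [424.7, 7.9, 303.9]
eef_rot: [0.0, 0.231, 0.973, 0.0]
wrist_force: [0.9, 0.4, 0.4]
grip_width: 85.3
gripper_force: 0.0
```

{"method": "play_rows", "body": {
  "targets": [
    [[-0.05, -0.06, 0, 0, 0, 0], [-0.1, -0.12, 0, 0, 0, 0], [-0.15, -0.18, 0, 0, 0, 0], [-0.2, -0.24, 0, 0, 0, 0], [-0.25, -0.3, 0, 0, 0, 0]]
  ]
}}

```text
t: 1.77
position: [468.9, -182.2, 303.8]
eef_rot: [-0.0, 0.231, 0.973, 0.0]
wrist_force: [-0.5, -0.5, -0.3]
grip_width: 84.9
gripper_force: 0.0
```

```bash
python3 -c "
from h import *
go((487.4,-240.8,200))"
```

```text
t 1.77 pos [ 468.9 -182.2  303.8] yaw 63.3 shift [-0.0858 -0.0881  0.2076] turn [ 0.0001 -0.0001  0.    ] F [-0.5 -0.5 -0.3] q [-0.07  0.3   0.43  1.94 -0.15  0.93  1.53] w 84.9 0.0
```

{"method": "play_rows", "body": {
  "targets": [
    [[-0.03, -0.03, 0.07, 0, 0, 0], [-0.06, -0.06, 0.14, 0, 0, 0], [-0.0858, -0.0881, 0.2, 0, 0, 0], [-0.0858, -0.0881, 0.2076, 0, 0, 0]]
  ]
}}

```text
t: 2.1
position: [484.9, -241.6, 195.1]
eef_rot: [-0.004, 0.233, 0.972, -0.001]
wrist_force: [-0.9, -0.1, -0.1]
grip_width: 85.4
gripper_force: 0.0
```

{"method": "play_rows", "body": {
  "targets": [
    [[0, 0, 0.07, 0, 0, 0], [0, 0, 0.13, 0, 0, 0], [0, 0, 0.18, 0, 0, 0], [0, 0, 0.206, 0, 0, 0], [0, 0, 0.206, 0, 0, 0]]
  ]
}}

```text
t: 2.52
position: [486.2, -237.7, 95.2]
eef_rot: [-0.002, 0.231, 0.973, 0.001]
wrist_force: [-0.6, 0.0, 0.1]
grip_width: 85.0
gripper_force: 0.0
```

{"method": "play_rows", "body": {
  "targets": [
    [[0, 0, 0, 0, 0, 0], [0, 0, 0, 0, 0, 0], [0, 0, 0, 0, 0, 0], [0, 0, 0, 0, 0, 0], [0, 0, 0, 0, 0, 0]]
  ],
  "grip": 1
}}

```text
t: 2.93
position: [488.9, -239.4, 99.2]
eef_rot: [0.002, 0.231, 0.973, -0.0]
wrist_force: [-0.4, 0.3, 5.2]
grip_width: 52.3
gripper_force: 61.6
```

{"method": "play_rows", "body": {
  "targets": [
    [[0, 0, 0, 0, 0, 0], [0, 0, 0, 0, 0, 0], [0, 0, 0, 0, 0, 0], [0, 0, 0, 0, 0, 0], [0, 0, 0, 0, 0, 0]]
  ]
}}

```text
t: 3.35
position: [488.9, -239.3, 99.2]
eef_rot: [0.002, 0.231, 0.973, -0.0]
wrist_force: [-0.1, 0.5, 5.7]
grip_width: 52.6
gripper_force: 61.6
```

```bash
python3 - <<'E'
from h import *
t=snap('top','t2.png');s=snap('side','s2.png')
R=lambda i,k:cv2.resize(i,None,fx=k,fy=k,interpolation=cv2.INTER_CUBIC)
cv2.imwrite('pics/c4.png',np.hstack([R(t[185:245,370:430],6),R(s[150:210,320:380],6)])[:,:,::-1])
E
```

```text
(no output)
```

View pics/c4.png

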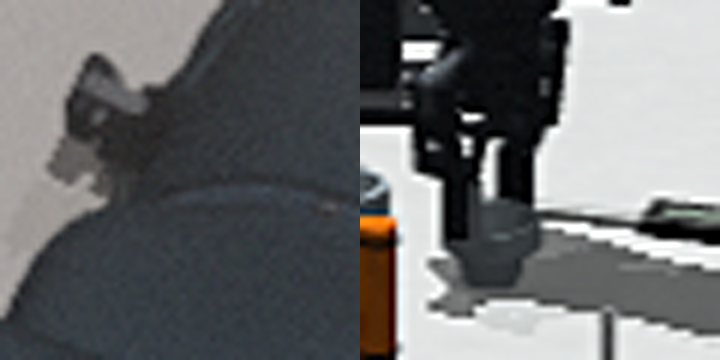

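The side crop shows the cup held between the fingers, with the near fingertip at (455,255) beside the flange. The arm hides it from above, so I'll lift it and check.

{"method": "play_rows", "body": {
  "targets": [
    [[0, 0, -0.04, 0, 0, 0], [0, 0, -0.1, 0, 0, 0], [0, 0, -0.18, 0, 0, 0], [0, 0, -0.24, 0, 0, 0], [0, 0, -0.28, 0, 0, 0]]
  ]
}}

```text
t: 3.87
position: [488.5, -239.7, 241.5]
eef_rot: [0.003, 0.231, 0.973, -0.0]
wrist_force: [0.6, 0.0, -1.5]
grip_width: 52.5
gripper_force: 64.3
```

{"method": "play_rows", "body": {
  "targets": [
    [[0, 0, 0, 0, 0, 0], [0, 0, 0, 0, 0, 0], [0, 0, 0, 0, 0, 0]]
  ]
}}

```text
t: 4.12
position: [487.1, -238.5, 236.9]
eef_rot: [-0.0, 0.231, 0.973, 0.0]
wrist_force: [-0.0, 0.3, -2.5]
grip_width: 52.6
gripper_force: 64.2
```

```bash
python3 - <<'E'
from h import *
s=snap('side','s3.png')
p=sense()['position'];print(p,proj('side',p-[0,0,60]))
u,v=proj('side',p-[0,0,60]).astype(int)
R=lambda i,k:cv2.resize(i,None,fx=k,fy=k,interpolation=cv2.INTER_CUBIC)
print(u-30,v-30)
cv2.imwrite('pics/c5.png',R(s[v-30:v+30,u-30:u+30],9)[:,:,::-1])
go((552.7,-32.8,260))
E
```

```text
[ 486.86918707 -238.47196044  236.29519393] [342.37036362 143.66015713]
312 113
t 4.17 pos [ 486.9 -238.5  236.3] yaw 63.3 shift [ 0.0675  0.4266 -0.0473] turn [ 0.     -0.0011  0.    ] F [ 0.1  0.7 -1.9] q [ 0.06  0.47  0.41  1.9  -0.25  0.82  1.7 ] w 52.4 64.2
```

View pics/c5.png

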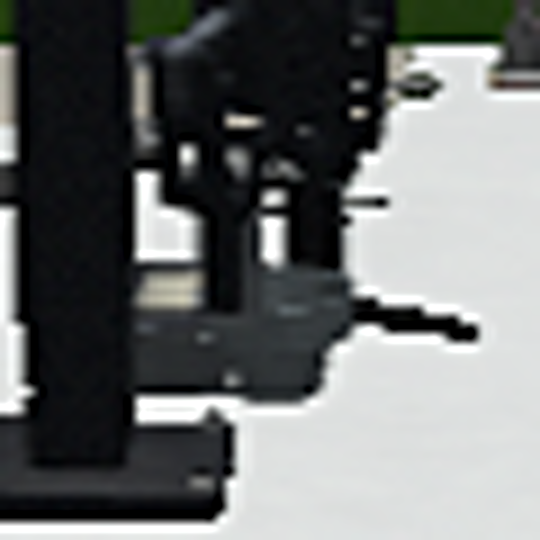

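The lifted cup hangs upright: bottom centre is at about x=265 and flange centre at about x=255 in the crop. The fingertip at y=310 stays above the flange's lower edge at y=325. Next I'll carry it to the jig.

{"method": "play_rows", "body": {
  "targets": [
    [[0.01, 0.06, -0.02, 0, 0, 0], [0.02, 0.13, -0.047, 0, 0, 0], [0.03, 0.2, -0.047, 0, 0, 0], [0.045, 0.27, -0.047, 0, 0, 0], [0.055, 0.34, -0.047, 0, 0, 0]]
  ]
}}

```text
t: 4.58
position: [538.8, -73.0, 259.5]
eef_rot: [-0.001, 0.231, 0.973, -0.0]
wrist_force: [1.1, -0.2, -1.2]
grip_width: 52.5
gripper_force: 64.2
```

{"method": "play_rows", "body": {
  "targets": [
    [[0.006, 0.04, 0, 0, 0, 0], [0.011, 0.07, 0, 0, 0, 0], [0.011, 0.086, 0, 0, 0, 0], [0.011, 0.086, 0, 0, 0, 0], [0.011, 0.086, 0, 0, 0, 0]]
  ]
}}

```text
t: 5.0
position: [553.4, -34.8, 259.8]
eef_rot: [-0.001, 0.231, 0.973, -0.001]
wrist_force: [-0.5, -0.6, -1.1]
grip_width: 52.5
gripper_force: 64.2
```

{"method": "play_rows", "body": {
  "targets": [
    [[0, 0, 0, 0, 0, 0], [0, 0, 0, 0, 0, 0]]
  ]
}}

```text
t: 5.17
position: [553.4, -35.7, 260.4]
eef_rot: [-0.0, 0.233, 0.973, -0.0]
wrist_force: [0.0, 0.1, -2.3]
grip_width: 52.6
gripper_force: 64.2
```

```bash
python3 - <<'E'
from h import *
s=snap('side','s4.png')
R=lambda i,k:cv2.resize(i,None,fx=k,fy=k,interpolation=cv2.INTER_CUBIC)
cv2.imwrite('pics/c6.png',R(s[140:210,280:350],8)[:,:,::-1])
go((553,-32.5,216))
print(proj('side',(553,-32.5,129)),proj('side',sense()['position']-[0,0,99]))
E
```

```text
t 5.22 pos [553.5 -35.5 260.6] yaw 63.1 shift [0.0037 0.0049 0.0891] turn [-0.0004  0.      0.    ] F [ 0.6  0.2 -3. ] q [-0.31  0.45  0.38  1.85 -0.21  0.88  1.27] w 52.4 64.2
[314.67575211 179.40764456] [314.40725301 167.73641802]
```

View pics/c6.png

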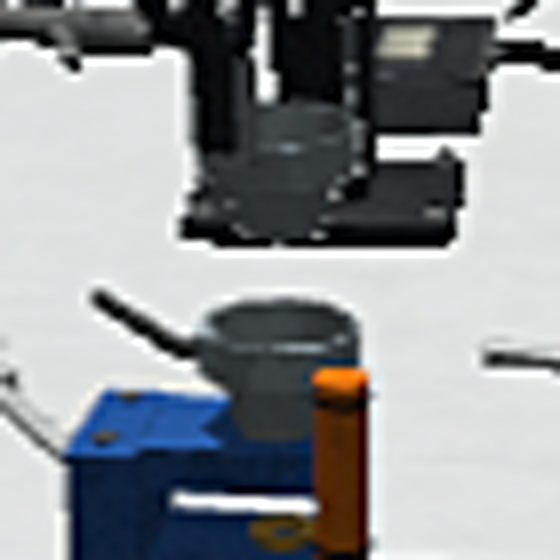

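The held cup hangs upright above the seated one, with both centred at crop x≈280. I'll lower it.

{"method": "play_rows", "body": {
  "targets": [
    [[0.002, 0.002, 0.025, 0, 0, 0], [0.0037, 0.0049, 0.05, 0, 0, 0], [0.0037, 0.0049, 0.07, 0, 0, 0], [0.0037, 0.0049, 0.086, 0, 0, 0], [0.0037, 0.0049, 0.086, 0, 0, 0]]
  ]
}}

```text
t: 5.63
position: [552.3, -31.4, 216.0]
eef_rot: [-0.001, 0.232, 0.973, -0.001]
wrist_force: [-0.6, 0.8, -1.1]
grip_width: 52.5
gripper_force: 64.2
```

{"method": "play_rows", "body": {
  "targets": [
    [[0, 0, 0.003, 0, 0, 0], [0, 0, 0.006, 0, 0, 0], [0, 0, 0.009, 0, 0, 0], [0, 0, 0.012, 0, 0, 0], [0, 0, 0.012, 0, 0, 0]]
  ]
}}

```text
t: 6.05
position: [553.4, -30.9, 211.6]
eef_rot: [0.0, 0.231, 0.973, 0.0]
wrist_force: [-0.4, -0.9, -1.5]
grip_width: 52.6
gripper_force: 64.2
```

{"method": "play_rows", "body": {
  "targets": [
    [[0, 0, 0.002, 0, 0, 0], [0, 0, 0.004, 0, 0, 0], [0, 0, 0.006, 0, 0, 0], [0, 0, 0.006, 0, 0, 0]]
  ]
}}

```text
t: 6.38
position: [553.3, -30.9, 208.4]
eef_rot: [-0.0, 0.231, 0.973, -0.0]
wrist_force: [0.2, -0.1, -0.7]
grip_width: 52.6
gripper_force: 64.2
```

{"method": "play_rows", "body": {
  "targets": [
    [[-0.0007, -0.0013, 0.002, 0, 0, 0], [-0.0014, -0.0026, 0.003, 0, 0, 0], [-0.0014, -0.0026, 0.005, 0, 0, 0], [-0.0014, -0.0026, 0.005, 0, 0, 0]]
  ]
}}

```text
t: 6.72
position: [553.6, -32.4, 206.2]
eef_rot: [0.0, 0.231, 0.973, 0.0]
wrist_force: [1.3, 0.7, 0.8]
grip_width: 52.4
gripper_force: 64.4
```

{"method": "play_rows", "body": {
  "targets": [
    [[0, 0, 0.001, 0, 0, 0], [0, 0, 0.003, 0, 0, 0], [0, 0, 0.003, 0, 0, 0]]
  ]
}}

```text
t: 6.97
position: [554.0, -32.4, 205.4]
eef_rot: [0.001, 0.231, 0.973, 0.0]
wrist_force: [-1.7, 0.4, 7.2]
grip_width: 52.5
gripper_force: 65.1
```

The force rises to 7 N at z=205.4, just where nesting was expected. I'll release and lift.

{"method": "play_rows", "body": {
  "targets": [
    [[0, 0, -0.001, 0, 0, 0], [0, 0, -0.001, 0, 0, 0], [0, 0, -0.001, 0, 0, 0], [0, 0, -0.001, 0, 0, 0], [0, 0, -0.001, 0, 0, 0]]
  ],
  "grip": -1
}}

```text
t: 7.38
position: [553.3, -32.4, 204.9]
eef_rot: [-0.0, 0.231, 0.973, -0.0]
wrist_force: [0.1, -1.3, -0.1]
grip_width: 85.4
gripper_force: 0.0
```

{"method": "play_rows", "body": {
  "targets": [
    [[0, 0, -0.02, 0, 0, 0], [0, 0, -0.05, 0, 0, 0], [0, 0, -0.1, 0, 0, 0], [0, 0, -0.16, 0, 0, 0], [0, 0, -0.2, 0, 0, 0]]
  ]
}}

```text
t: 7.8
position: [553.9, -32.7, 308.1]
eef_rot: [0.001, 0.231, 0.973, 0.0]
wrist_force: [0.7, -0.2, -0.3]
grip_width: 85.4
gripper_force: 0.0
```

```bash
python3 - <<'E'
from h import *
go((511.5,205,300))
E
```

```text
t 7.8 pos [553.9 -32.7 308.1] yaw 63.2 shift [0.2899 0.3863 0.016 ] turn [ 0.0006  0.0014 -0.    ] F [ 0.7 -0.2 -0.3] q [-0.34  0.39  0.4   1.81 -0.18  0.98  1.24] w 85.4 0.0
```

{"method": "play_rows", "body": {
  "targets": [
    [[0.045, 0.06, 0, 0, 0, 0], [0.09, 0.12, 0, 0, 0, 0], [0.135, 0.18, 0, 0, 0, 0], [0.18, 0.24, 0, 0, 0, 0], [0.225, 0.3, 0, 0, 0, 0]]
  ]
}}

```text
t: 8.22
position: [519.9, 153.7, 306.1]
eef_rot: [0.0, 0.231, 0.973, 0.0]
wrist_force: [0.8, -0.2, -0.2]
grip_width: 85.3
gripper_force: 0.0
```

{"method": "play_rows", "body": {
  "targets": [
    [[0.04, 0.05, 0.01, 0, 0, 0], [0.065, 0.086, 0.016, 0, 0, 0], [0.065, 0.086, 0.016, 0, 0, 0], [0.065, 0.086, 0.016, 0, 0, 0], [0.065, 0.086, 0.016, 0, 0, 0]]
  ]
}}

```text
t: 8.63
position: [511.1, 204.1, 297.6]
eef_rot: [0.0, 0.232, 0.973, -0.0]
wrist_force: [1.2, -0.7, -0.7]
grip_width: 85.8
gripper_force: 0.0
```

```bash
python3 - <<'E'
from h import *
t=snap('top','t5.png');s=snap('side','s5.png')
R=lambda i,k:cv2.resize(i,None,fx=k,fy=k,interpolation=cv2.INTER_CUBIC)
cv2.imwrite('pics/c7.png',np.hstack([R(t[155:215,290:350],6),R(s[150:210,285:345],6)])[:,:,::-1])
go((511.5,205,231))
p,e,n=ring(t[:,:,::-1].copy(),323.4,183.5,7,13,'top');print(p,e,n,onz('top',*p,145))
E
```

```text
t 8.73 pos [511.3 203.5 297.6] yaw 63.1 shift [0.0011 0.0029 0.1331] turn [-0.0001  0.0005  0.    ] F [-1.5 -0.3 -0.4] q [-0.71  0.38  0.32  1.83 -0.15  0.95  0.77] w 85.2 0.0
[323.95674324 182.73869896] [19.77431488 20.23924065] 72 [552.30256977 -33.97756428 145.        ]
```

View pics/c7.png

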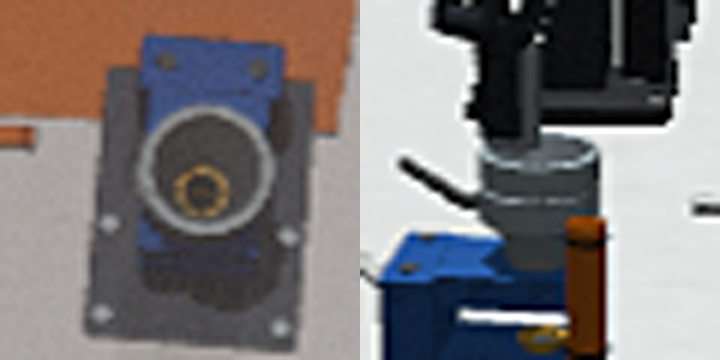

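The cups are nested squarely, one flange on the other. The crop also shows something orange at top-view pixel (293,178) that wasn't there before, so I'll look at it.

```bash
python3 - <<'E'
from h import *
R=lambda i,k:cv2.resize(i,None,fx=k,fy=k,interpolation=cv2.INTER_CUBIC)
t=cv2.imread('pics/t5.png');s=cv2.imread('pics/s5.png')
for f in('side1','s2','s3','s4','s5'):
    i=cv2.imread(f'pics/{f}.png');h=cv2.cvtColor(i,cv2.COLOR_BGR2HSV);m=(h[...,0]<20)&(h[...,1]>150)&(h[...,2]>40)
    print(f,m[200:220,294:302].sum(),m[225:242,288:295].sum(),sense()['t'])
cv2.imwrite('pics/c8.png',np.hstack([R(t[140:290,200:300],4),R(s[170:320,265:365],4)]))
E
```

```text
side1 56 28 8.7333
s2 0 53 8.7333
s3 0 53 8.7333
s4 0 53 8.7333
s5 0 53 8.7333
```

View pics/c8.png

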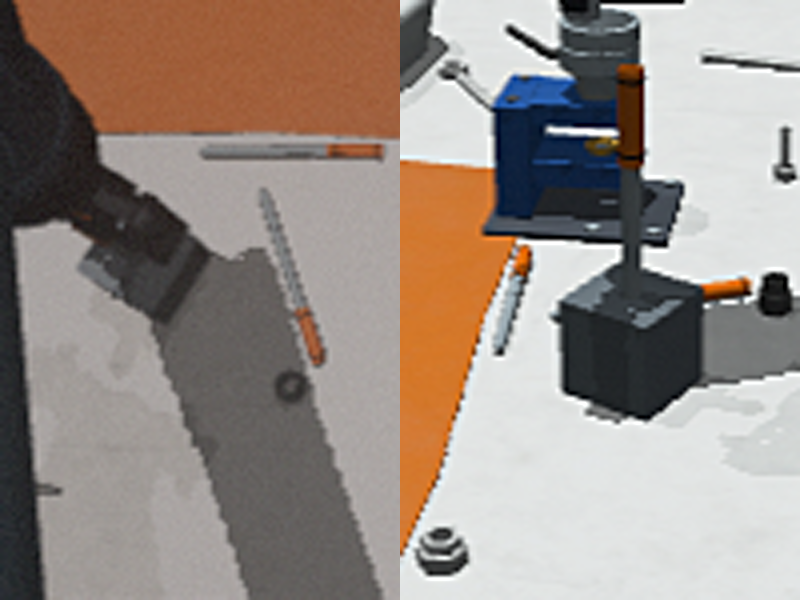

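The two look-alike pins were free-standing and have toppled. The nozzle nut is still where it was (272,236), and the guide pin is upright in its stand. I'll go down to its grip.

{"method": "play_rows", "body": {
  "targets": [
    [[0.001, 0.003, 0.03, 0, 0, 0], [0.001, 0.003, 0.07, 0, 0, 0], [0.001, 0.003, 0.11, 0, 0, 0], [0.001, 0.003, 0.133, 0, 0, 0], [0.001, 0.003, 0.133, 0, 0, 0]]
  ]
}}

```text
t: 9.15
position: [510.0, 205.2, 228.5]
eef_rot: [-0.001, 0.232, 0.973, -0.002]
wrist_force: [-1.2, -1.1, 0.1]
grip_width: 85.1
gripper_force: 0.0
```

{"method": "play_rows", "body": {
  "targets": [
    [[0, 0, 0, 0, 0, 0], [0, 0, 0, 0, 0, 0], [0, 0, 0, 0, 0, 0], [0, 0, 0, 0, 0, 0], [0, 0, 0, 0, 0, 0]]
  ],
  "grip": 1
}}

```text
t: 9.57
position: [511.3, 206.9, 231.3]
eef_rot: [0.0, 0.231, 0.973, 0.0]
wrist_force: [-0.9, -1.8, 0.2]
grip_width: 25.4
gripper_force: 0.0
```

{"method": "play_rows", "body": {
  "targets": [
    [[0, 0, 0, 0, 0, 0], [0, 0, 0, 0, 0, 0], [0, 0, 0, 0, 0, 0], [0, 0, 0, 0, 0, 0]]
  ]
}}

```text
t: 9.9
position: [511.3, 206.9, 231.2]
eef_rot: [0.0, 0.231, 0.973, 0.0]
wrist_force: [-0.3, 0.4, 6.8]
grip_width: 14.9
gripper_force: 58.4
```

```bash
python3 - <<'E'
from h import *
go((511.5,205,231))
E
```

```text
t 9.9 pos [511.3 206.9 231.2] yaw 63.3 shift [-0.002  -0.0032  0.0003] turn [ 0.0005  0.0004 -0.    ] F [-0.3  0.4  6.8] q [-0.69  0.47  0.3   1.88 -0.18  0.81  0.8 ] w 14.9 58.4
```

{"method": "play_rows", "body": {
  "targets": [
    [[0, 0, -0.03, 0, 0, 0], [0, 0, -0.08, 0, 0, 0], [0, 0, -0.14, 0, 0, 0], [0, 0, -0.2, 0, 0, 0], [0, 0, -0.26, 0, 0, 0]]
  ]
}}

```text
t: 10.32
position: [510.4, 206.5, 361.3]
eef_rot: [-0.001, 0.231, 0.973, -0.001]
wrist_force: [0.1, 0.4, -1.5]
grip_width: 14.6
gripper_force: 58.8
```

{"method": "play_rows", "body": {
  "targets": [
    [[0, 0, -0.03, 0, 0, 0], [0, 0, -0.05, 0, 0, 0], [0, 0, -0.05, 0, 0, 0], [0, 0, -0.05, 0, 0, 0], [0, 0, -0.05, 0, 0, 0]]
  ]
}}

```text
t: 10.73
position: [510.2, 206.6, 383.8]
eef_rot: [-0.001, 0.231, 0.973, -0.001]
wrist_force: [-0.9, -0.2, -2.2]
grip_width: 15.0
gripper_force: 58.9
```

```bash
python3 - <<'E'
from h import *
s=snap('side','s6.png');t=snap('top','t6.png')
go((552.7,-33,386))
p=sense()['position']
for z in(70,90,120,150,180,221): print(z,proj('side',p-[0,0,z]).round(1),proj('top',p-[0,0,z]).round(1))
g=cv2.cvtColor(s,cv2.COLOR_RGB2GRAY)
u=int(proj('side',p-[0,0,150])[0])
v0,v1=int(proj('side',p-[0,0,85])[1]),int(proj('side',p-[0,0,235])[1])
for v in range(v0,v1,4): print(v,g[v,u-11:u+12])
E
```

```text
t 10.83 pos [510.3 206.6 384. ] yaw 63.3 shift [-0.2913 -0.3898 -0.0036] turn [-0.0016 -0.001  -0.    ] F [-0.5  0.2 -1.1] q [-0.74  0.29  0.34  1.73 -0.11  1.14  0.74] w 14.5 58.9
70 [321.9 134. ] [208.5 183.3]
90 [321.9 143.3] [211.  185.4]
120 [322.1 157. ] [214.4 188.2]
150 [322.2 170.5] [217.7 190.9]
180 [322.3 183.6] [220.7 193.4]
221 [322.5 201. ] [224.5 196.6]
140 [226 242 143   0  10   9  12   3  61  45  28  33  40  36  24   2 213 239
 229 226 225 225 223]
144 [226 241 144   0   8  16  13   8  16  28  38  39  39  43  90  55  51 145
 176 183 188 194 172]
148 [226 238 135   0   0  14  14  13   3  91  71  49  53  53  98  62  44  54
  53  54  54  57  48]
152 [225 228 244 144   0   9  12  14   1  92  73  52  54  52 100  62  34  43
  44  43  45  44  43]
156 [223 225 236 255 164   2  13  10   3  92  71  52  53  53  97  56  15  15
  12  12  10   8   7]
160 [39 40 42 34 21 10 12 13  2 91 72 50 55 53 96 53 39 48 44 42 41 40 41]
164 [49 48 49 46 22  4  9  8  0 91 71 52 54 53 96 71 46 50 53 51 48 46 46]
168 [16 17 14 13 17 11 13 14  7 89 70 50 55 53 98 62 16 21 22 24 25 23 23]
172 [164 
[... 181 characters left out ...]
25 226]
180 [ 62  62  61  61  63  64  63  63  60  53  50  54  55  48  72 214 233 224
 222 222 223 224 225]
184 [ 54  56  58  54  50  57  53  59  59  52  51  54  53  43 120 223 234 226
 225 225 226 226 226]
188 [ 61  61  61  63  63  58  62  60  65  57  52  54  54  42 117 220 230 226
 225 225 224 224 224]
192 [ 51  52  51  50  50  49  50  52  49  48  50  55  55  47  63 212 232 225
 225 224 224 223 223]
196 [ 34  35  34  32  31  34  35  35  79  72  56  52  54  44 119 222 233 226
 225 226 226 225 226]
200 [ 24  23  22  22  26  23  24  27  25  21  43  48  40  62 213 233 226 225
 225 224 222 223 223]
204 [ 25  43  49  52  96 124 114  92  80  80  88  89 131 141 176 228 230 227
 225 225 225 226 223]
```

{"method": "play_rows", "body": {
  "targets": [
    [[-0.04, -0.054, -0.005, 0, 0, 0], [-0.09, -0.12, -0.01, 0, 0, 0], [-0.135, -0.18, -0.01, 0, 0, 0], [-0.18, -0.24, -0.01, 0, 0, 0], [-0.22, -0.295, -0.01, 0, 0, 0]]
  ]
}}

```text
t: 11.25
position: [542.6, 23.1, 389.8]
eef_rot: [-0.0, 0.232, 0.973, -0.001]
wrist_force: [0.4, -0.3, -1.8]
grip_width: 14.6
gripper_force: 58.9
```

{"method": "play_rows", "body": {
  "targets": [
    [[-0.04, -0.05, 0, 0, 0, 0], [-0.071, -0.092, 0, 0, 0, 0], [-0.071, -0.092, 0, 0, 0, 0], [-0.071, -0.092, 0, 0, 0, 0], [-0.071, -0.092, 0, 0, 0, 0]]
  ]
}}

```text
t: 11.67
position: [553.6, -30.7, 389.8]
eef_rot: [-0.001, 0.231, 0.973, 0.0]
wrist_force: [-0.6, 0.5, -1.3]
grip_width: 14.7
gripper_force: 58.9
```

{"method": "play_rows", "body": {
  "targets": [
    [[0, 0, 0, 0, 0, 0], [0, 0, 0, 0, 0, 0], [0, 0, 0, 0, 0, 0]]
  ]
}}

```text
t: 11.92
position: [553.8, -30.4, 390.4]
eef_rot: [-0.0, 0.23, 0.973, 0.0]
wrist_force: [0.2, 0.2, -1.4]
grip_width: 14.6
gripper_force: 58.9
```

```bash
python3 - <<'E'
from h import *
s=snap('side','s7.png')
go((553.3,-31.8,340))
p=sense()['position']
for z in(90,150,220): print(z,proj('side',p-[0,0,z]).round(1))
g=cv2.cvtColor(s,cv2.COLOR_RGB2GRAY)
u=int(proj('side',p-[0,0,150])[0])
v0,v1=int(proj('side',p-[0,0,85])[1]),int(proj('side',p-[0,0,235])[1])
print(u)
for v in range(v0,v1,4): print(v,g[v,u-11:u+12])
E
```

```text
t 11.97 pos [553.8 -30.6 390.5] yaw 63.3 shift [-0.0002 -0.0026  0.1011] turn [ 0.0001 -0.0001  0.    ] F [-0.2  0.3 -1.8] q [-0.39  0.3   0.46  1.71 -0.15  1.16  1.22] w 14.3 58.9
90 [313.3 117.3]
150 [313.7 139.8]
220 [314.1 165.1]
313
115 [20 31 47 65 75 63 49 41 45 23  5 11  6  1 18 20 12 16 14 14 17 15 15]
119 [158 158 158 159 158 159 159 158 160 171 101  42  54  62  35   6  13  16
  13  15  13  16  10]
123 [158 158 159 159 158 158 158 158 161 170 100  41  55  62  33  10  13  14
  17  14  15  14  14]
127 [230 230 230 232 243 133  78 108 111 101  63  48  56  64  35   9  14  12
  14  16  12  14  18]
131 [224 228 236 248 148  52  82 117 110 114  77  51  56  62  35  11  13  15
  12  16  16  13  15]
135 [237 117 200 251 244 247 134  15  35  42  48  54  56  63  35   9  13  10
  14  17  12  17  14]
139 [222 223 223 222 222 222 223 224 231 209 110  38  56  61  33   7  13  13
  11  14  13  14  10]
143 [223 221 221 222 222 222 221 222 228 206 110  39  55  63  33  13  11  14
  15  15  14  15  14]
147 [222 222 222 222 222 222 222 222 229 205 109  38  55  62  33  10  14  16
  14  13  14  18  16]
151 [223 224 223 223 223 223 222 224 227 241 145  33  53  62  34   9  16  15
  12  14  14  16  15]
155 [223 224 224 225 224 223 223 222 226 240 142  34  53  61  34  10  16  17
  15  18  12  14  16]
159 [223 224 231 246 145  72  72  57  41  42  40  44  56  61  34  10  15  14
  16  15  13  12  14]
163 [229 247 148  27  42  45  46  44  44  42  44  47  53  59  31   5  12  14
  14  12  12  12  14]
167 [137  12  38  51  43  42  45  47  45  43  42  50  52  52  54  55  56  57
  56  56  58  60  58]
```

{"method": "play_rows", "body": {
  "targets": [
    [[0, -0.002, 0.03, 0, 0, 0], [0, -0.002, 0.06, 0, 0, 0], [0, -0.002, 0.09, 0, 0, 0], [0, -0.002, 0.116, 0, 0, 0], [0, -0.002, 0.116, 0, 0, 0]]
  ]
}}

```text
t: 12.38
position: [552.0, -31.7, 330.2]
eef_rot: [-0.002, 0.231, 0.973, -0.001]
wrist_force: [-0.7, 0.9, -1.4]
grip_width: 14.6
gripper_force: 58.8
```

{"method": "play_rows", "body": {
  "targets": [
    [[0, 0, 0.01, 0, 0, 0], [0, 0, 0.02, 0, 0, 0], [0, 0, 0.03, 0, 0, 0], [0, 0, 0.04, 0, 0, 0], [0, 0, 0.04, 0, 0, 0]]
  ]
}}

```text
t: 12.8
position: [553.0, -32.3, 311.8]
eef_rot: [-0.001, 0.231, 0.973, -0.0]
wrist_force: [-0.5, 0.1, -1.2]
grip_width: 14.7
gripper_force: 58.9
```

{"method": "play_rows", "body": {
  "targets": [
    [[0, 0, 0.005, 0, 0, 0], [0, 0, 0.01, 0, 0, 0], [0, 0, 0.015, 0, 0, 0], [0, 0, 0.02, 0, 0, 0], [0, 0, 0.02, 0, 0, 0]]
  ]
}}

```text
t: 13.22
position: [553.2, -32.3, 302.1]
eef_rot: [-0.0, 0.231, 0.973, -0.0]
wrist_force: [0.1, 0.2, -1.9]
grip_width: 14.4
gripper_force: 58.9
```

The nose is already in the upper bush with no side force. I'll continue down.

{"method": "play_rows", "body": {
  "targets": [
    [[0, 0, 0.01, 0, 0, 0], [0, 0, 0.02, 0, 0, 0], [0, 0, 0.03, 0, 0, 0], [0, 0, 0.04, 0, 0, 0], [0, 0, 0.04, 0, 0, 0]]
  ]
}}

```text
t: 13.63
position: [552.8, -32.3, 281.3]
eef_rot: [-0.001, 0.231, 0.973, -0.0]
wrist_force: [-0.1, 0.7, -1.3]
grip_width: 14.6
gripper_force: 58.9
```

{"method": "play_rows", "body": {
  "targets": [
    [[0, 0, 0.01, 0, 0, 0], [0, 0, 0.02, 0, 0, 0], [0, 0, 0.03, 0, 0, 0], [0, 0, 0.03, 0, 0, 0]]
  ]
}}

```text
t: 13.97
position: [552.8, -32.4, 266.4]
eef_rot: [-0.001, 0.231, 0.973, -0.0]
wrist_force: [-0.1, -0.0, -1.9]
grip_width: 14.7
gripper_force: 58.9
```

{"method": "play_rows", "body": {
  "targets": [
    [[0, 0, 0.01, 0, 0, 0], [0, 0, 0.02, 0, 0, 0], [0, 0, 0.03, 0, 0, 0], [0, 0, 0.03, 0, 0, 0]]
  ]
}}

```text
t: 14.3
position: [552.8, -32.3, 251.5]
eef_rot: [-0.001, 0.231, 0.973, -0.0]
wrist_force: [0.2, 0.5, -1.8]
grip_width: 14.7
gripper_force: 58.9
```

{"method": "play_rows", "body": {
  "targets": [
    [[0, 0, 0.008, 0, 0, 0], [0, 0, 0.016, 0, 0, 0], [0, 0, 0.022, 0, 0, 0], [0, 0, 0.027, 0, 0, 0], [0, 0, 0.027, 0, 0, 0]]
  ]
}}

```text
t: 14.72
position: [553.1, -32.3, 238.5]
eef_rot: [-0.0, 0.231, 0.973, -0.0]
wrist_force: [1.7, 0.3, -2.1]
grip_width: 14.5
gripper_force: 58.9
```

{"method": "play_rows", "body": {
  "targets": [
    [[0, 0, 0, 0, 0, 0], [0, 0, 0, 0, 0, 0], [0, 0, 0, 0, 0, 0], [0, 0, 0, 0, 0, 0], [0, 0, 0, 0, 0, 0]]
  ]
}}

```text
t: 15.13
position: [553.5, -32.4, 239.2]
eef_rot: [0.0, 0.231, 0.973, 0.0]
wrist_force: [0.2, 1.0, -1.8]
grip_width: 14.7
gripper_force: 58.9
```

```bash
python3 - <<'E'
from h import *
s=snap('side','s8.png'); go((553,-32,238))
for z in(17,30,129,145): print(z,proj('side',(553,-32,z)).round(1))
a=cv2.imread('pics/s5.png',0).astype(int);b=cv2.cvtColor(s,cv2.COLOR_RGB2GRAY).astype(int)
print('cup diff',np.abs(a-b)[174:185,304:318].mean())
for v in range(208,226,2): print(v,b[v,300:322])
E
```

```text
t 15.18 pos [553.4 -32.4 239.2] yaw 63.3 shift [0.0011 0.0003 0.0024] turn [ 0.0001  0.0001 -0.    ] F [-0.2  0.2 -1.7] q [-0.33  0.48  0.41  1.87 -0.25  0.84  1.3 ] w 14.8 58.9
17 [315.3 216.8]
30 [315.2 212.6]
129 [314.7 179.5]
145 [314.6 173.9]
cup diff 18.266233766233768
208 [36 35 33 33 35 34 36 36 35 35 35 33 38 42 54 57 49 42 37 35 36 36]
210 [59 58 71 76 74 74 74 50 35 37 36 35 36 36 36 34 35 35 33 31 34 31]
212 [28 30 27 30 27 25 23 25 24 25 24 25 24 25 24 24 23 24 24 24 27 26]
214 [30 31 29 29 31 27 25 26 27 26 23 28 25 25 23 24 27 31 28 29 29 32]
216 [26 32 32 31 30 32 27 25 24 25 23 26 26 22 24 29 27 28 29 28 30 27]
218 [32 33 35 35 35 36 35 36 35 34 35 34 34 36 35 35 34 34 35 35 35 35]
220 [34 36 35 35 31 34 34 35 35 32 35 34 32 34 34 36 33 35 34 35 36 32]
222 [35 31 34 32 35 32 33 35 34 33 35 35 35 36 36 36 35 36 34 35 36 34]
224 [82 79 80 81 80 80 84 53 30 33 33 31 31 30 30 32 30 27 28 28 28 27]
```

```bash
python3 -c "
from workcell import *
print(finish_job())"
```

```text
the job is handed in; nothing more can be done
None
```

I handed the job in at about 15 s: the cups are nested and the guide pin is held through both bushes, its nose about 12 mm below the lower bush by the arm's reading. The nose was in shadow, so no camera view confirms that depth, and no verdict came back. The two look-alike pins, free-standing and not on the bystander list, toppled on the bench early in the run; the nozzle nut beside one of them had not moved.

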